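Pry the spring clip off the large texture roller's spindle

ROBOT

A 6-joint arm with a two-finger parallel gripper is mounted at the origin on a cart in front of the work surface, level with it; the furniture and walls round the work are solid. World frame = base frame: x ahead of the robot, y to its left, z up, the work surface at z = 0. Lengths are in m, angles in rad, forces in N, time in s.
With the tool pointing down it reaches from about 0.3 to 0.775 m from the base axis. Payload 14.6 kg.
Tool frame: the origin (TCP) lies at the very end of the fingers, on their centre line; the grasp point (between the pads) lies 19 mm behind it; z points along the fingers, y is the line along which they close (so a half turn about z gives the same grasp; the last joint's range is limited). The gripper opens to 94 mm and grips with 3 to 60 N. Pads are 16 mm wide; open, the fingers measure 119 mm over their backs; the gripper's body (75 mm by 177 mm) begins 78 mm behind the grasp point.
Start: joints at [1.144, 0.3, 1.521, -0, 1.321, -0.067], TCP at [0.194, 0.515, 0.182] pointing down, gripper open.
Joint ranges: [-3.03, 3.03], [-0.79, 2.21], [0.23, 2.52], [-1.04, 4.18], [0, 3.07], [-2.55, 2.55]. Speed limits (rad/s): [2.22, 2.22, 2.57, 3.14, 3.14, 3.14].

INTERFACE

Orientations are given as [roll, pitch, yaw] about the fixed x, y, z axes, in that order (R = Rz(yaw) Ry(pitch) Rx(roll)).
In Python, from station import ctrl gives the robot as it stands.
- The arm moves only by the shell command python3 -m pendant 'ROWS' [OPENING] [FORCE]. ROWS is JSON, a list of rows, each a list of 2 entries, a list of its own where there are three numbers: the shift along the world's x, y, z in cm, then the turn about the world's z in rad. A call has 1 to 20 rows; each row shifts and turns the commanded pose from where the row before left it; what a row does not reach is not made up. A row lasts 1/12 s, in which the tool goes at most 41.7 mm and 7.16 degrees, less where a joint would pass 70% of its speed; a pose out of reach is approached as far as the arm can. A call is refused whole if a number of a shift passes 4.17 or a number of a turn 0.125, either way. A call with a gripper value outside its range is refused whole. OPENING is the opening, from 0 (shut) to 1 (fully open), set as the call begins (- or left out, the last holds). The fingers move at their own pace and stop on an object; FORCE is the grip in N (left out, the last holds). Time passes only in rows, so rows that do not move let the fingers close. It gives the time, the measured TCP pose, the force, the opening and the grip force at its end, in the units of the state.
- ctrl.get_obs(): the state, without advancing time (a new reading comes with each control period).
- ctrl.camera(name): name is "side" or "top" or "wrist"; returns a dict with "color" (420x560x3 uint8, red, green, blue), "intrinsics" (3x3 intrinsics, pixels), "k1" (the pictures are not rectified: a ray, as slopes to the right and down, at radius r is drawn at 1 + k1 r^2 times it, then the intrinsics apply), "camera_from_world" (4x4, takes a point from world to camera coordinates). Camera axes: x right, y down, z forward; pixel columns grow to the right and rows downward; lengths in m; the calibration is good to about 2 mm. A picture is of the moment at which its call begins. There is no depth.
- ctrl.hand_in(): hands the job in; it is judged then, once.
The state is a dict: "time_s": time; "qpos": joint angles; "joint_vel": joint speeds; "tau": joint torques, N m; "ee_pos": TCP position; "eef_rot": TCP orientation; "force": force on the tool from outside, world axes, zero at the start; "moment": the same for the moment, N m; "grip_width": finger opening in m; "grip_force": force on a finger pad.
Only numpy, scipy, OpenCV 4.12 (cv2) and the standard library are available. Lean on these libraries where they do the work, as an engineer would, in place of code of your own. Each camera call takes 0.05 s, during which the arm holds its last target. There are 200 camera calls.

TASK

Two carved wooden rollers stand on upright spindles, each kept on by a sprung steel clip. With the hooked pick, hook into the loop of the thicker roller's clip and pull the clip sideways right off its spindle, letting it drop where it will; do not touch the clip with the gripper and leave the thinner roller's clip in place. Then lay the pick back down on the table, flat on its handle, and let go.

Things in the scene. Friction and masses are not known exactly. Their poses are not given: they have to be found in the camera images.
- hook_pick: Hooked pick, the only tool with a block handle, lying flat, hook down. Pale wooden handle 96 long (x) x 24 wide (y) x 32 high (z); origin: centre of its underside, z up, +x towards the hook. A steel shank, 6 thick, leaves the handle's front 26 above the underside, runs to x = 123 and bends down into a prong. About 120 g, balance near x = 15. Grip it across the 24 mm width.
- pick_tip (a point): Lower end of the pick's prong (6 thick, hanging 22 below the shank's lower side), at x = 123, y = 0, z = 1 mm in hook_pick's frame; same axes.
- clip_large: Clip of 5 mm steel wire lying level on the thicker roller (48 diameter, top 70 above the table, foot 76 diameter). Origin: on the spindle axis at the clip's underside; +x points from the spindle to the pull loop, roughly to the robot's left. Its jaws clasp a groove below a spindle head (20 wide, top 86 above the table), so it cannot be lifted. About 45 g.
- loop_large (a point): Centre of that clip's loop opening, at x = 40, z = 2.5 mm in clip_large's frame; same axes. Opening 22 mm (x) by 22 mm (y), free air below. Put the prong down here, pick's +x pointing towards the spindle (handle on the outer side), then draw it back along the clip's +x by 40 mm or more: at 3 to 10 N the jaws spread, and after some 20 mm of clip travel it is off and drops.
- clip_small: The same clip on the thinner roller (28 diameter, same height and foot); to be left where it is. Frame as for clip_large.

How it is judged:
By the outcome, as a careful person would: the job done as asked, in the order asked, and still so for the second after the job is handed in, with the robot touching nothing.
It also fails if it takes over 40 s, if anything falls off the work surface, if the arm or the gripper's body presses on something with over 40 N, if the wrist force passes 120 N, or if a joint passes its speed limit or range.

## Working session

There is one attempt and no reset: what is moved stays moved. The work goes in short steps, Python scripts to look and compute and a shell command to move; the robot and the scene stay as the last step left them, time stands still between calls to the robot, and variables do not carry over. Pictures are saved under pics/ and viewed, at most 10 in all, crops included, and the job is handed in when it is done.

```bash
mkdir -p pics; cat > h.py <<'E'
import numpy as np, cv2, sys
from station import ctrl
def shot(n,f=None):
    c=ctrl.camera(n)
    if f: cv2.imwrite('pics/'+f,c['color'][:,:,::-1])
    return c
def ray(c,u,v):
    K=np.array(c['intrinsics']);k=c['k1'];d=np.array([(u-K[0,2])/K[0,0],(v-K[1,2])/K[1,1]])
    s=d.copy()
    for _ in range(30): s=d/(1+k*(s@s))
    T=np.array(c['camera_from_world']);R=T[:3,:3];o=-R.T@T[:3,3]
    return o,R.T@np.array([s[0],s[1],1])
def onz(c,u,v,z):
    o,d=ray(c,u,v);return o+d*(z-o[2])/d[2]
def proj(c,p):
    T=np.array(c['camera_from_world']);K=np.array(c['intrinsics']);q=T[:3,:3]@p+T[:3,3];s=q[:2]/q[2];s=s*(1+c['k1']*(s@s))
    return K[0,0]*s[0]+K[0,2],K[1,1]*s[1]+K[1,2]
E
python3 - <<'E'
from h import *
a=shot('top','top0.png');b=shot('side','side0.png')
for c in (a,b):
    T=np.array(c['camera_from_world']);print((-T[:3,:3].T@T[:3,3]).round(3),T[:3,:3].round(2).tolist(),c['k1'])
print(ctrl.get_obs())
E
```

```text
[0.485 0.028 1.099] [[-0.0, -1.0, -0.01], [-1.0, 0.01, -0.09], [0.09, 0.01, -1.0]] -0.07762802480569878
[ 0.442 -0.61   0.612] [[0.97, -0.24, -0.02], [-0.16, -0.6, -0.79], [0.17, 0.77, -0.62]] -0.05878753721348632
{'time_s': 0.1, 'qpos': array([ 1.14441405e+00,  3.00441321e-01,  1.52152097e+00, -2.77325507e-06,
        1.32065564e+00, -6.66154627e-02]), 'joint_vel': array([ 0.00185149, -0.00121668, -0.00020956,  0.00045581,  0.00067016,
        0.00112617]), 'tau': array([ 1.26858620e-03, -5.32639253e+01, -3.53279471e+01,  7.09134433e-02,
        2.34668230e-02, -2.74412173e-05]), 'ee_pos': array([0.1935389 , 0.51455661, 0.18162809]), 'eef_rot': array([-3.14056947e+00, -6.55683557e-05,  2.78182650e+00]), 'force': array([-0.30812178,  0.03152483, -0.14894038]), 'moment': array([-0.0545045 ,  0.00287905,  0.0216888 ]), 'grip_force': 0.0, 'grip_width': 0.09382408510581086}
```

View pics/top0.png

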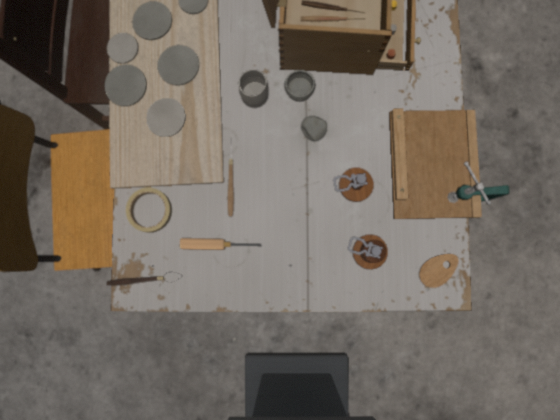

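View pics/side0.png

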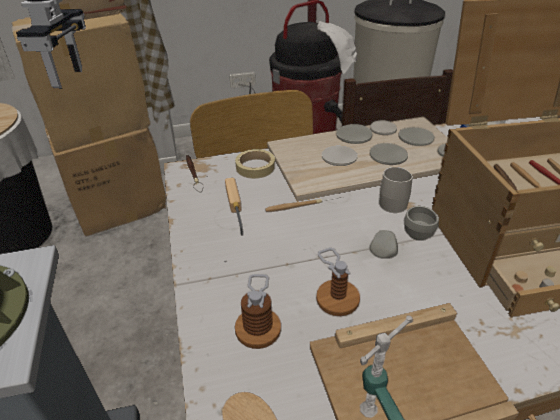

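The top view shows the pick with its handle centred at (203,244) and its tip near (260,244). The thicker roller is at (370,250) and the thinner one at (356,184), and both loops point left. I'll take enlarged crops and world coordinates next.

```bash
python3 - <<'E'
from h import *
a=shot('top');b=shot('side')
print('proj tcp',proj(a,ctrl.get_obs()['ee_pos']),proj(b,ctrl.get_obs()['ee_pos']))
c1=cv2.resize(a['color'][225:275,170:270],None,fx=7,fy=7,interpolation=2)[:280]
c2=cv2.resize(a['color'][165:275,330:395],None,fx=5,fy=5,interpolation=2)
c3=cv2.resize(b['color'][240:350,225:365],None,fx=5,fy=5,interpolation=2)
cv2.imwrite('pics/c2.png',np.hstack([c2,cv2.resize(b['color'][240:350,230:320],None,fx=5,fy=5,interpolation=2)])[:,:,::-1])
hsv=cv2.cvtColor(a['color'],cv2.COLOR_RGB2HSV)
m=cv2.inRange(hsv,(8,90,120),(25,255,255));m[:, :170]=0;m[:225]=0;m[270:]=0;m[:,270:]=0
n,l,s,ce=cv2.connectedComponentsWithStats(m)
i=1+s[1:,4].argmax();print(s[i],ce[i]);ys,xs=np.where(l==i)
print(cv2.minAreaRect(np.c_[xs,ys].astype(np.float32)))
h=onz(a,*ce[i],.032);print('handle top',h)
for u,v,z in [(181,244,.032),(226,244.5,.032),(260,244.7,.029),(370,251,.07),(356,184,.07)]:print(u,v,onz(a,u,v,z).round(4))
E
```

```text
proj tcp (np.float64(22.584991611388773), np.float64(422.59410235956807)) (np.float64(71.406749743202), np.float64(88.783268617453))
[181 239  49  10 438] [203.29452055 243.69863014]
((205.0, 243.5), (9.0, 48.0), 90.0)
handle top [0.52631859 0.20686946 0.032     ]
181 244 [0.5259 0.2544 0.032 ]
226 244.5 [0.5244 0.1586 0.032 ]
260 244.7 [0.5238 0.0869 0.029 ]
370 251 [ 0.5083 -0.1387  0.07  ]
356 184 [ 0.6458 -0.1127  0.07  ]
```

View pics/c2.png

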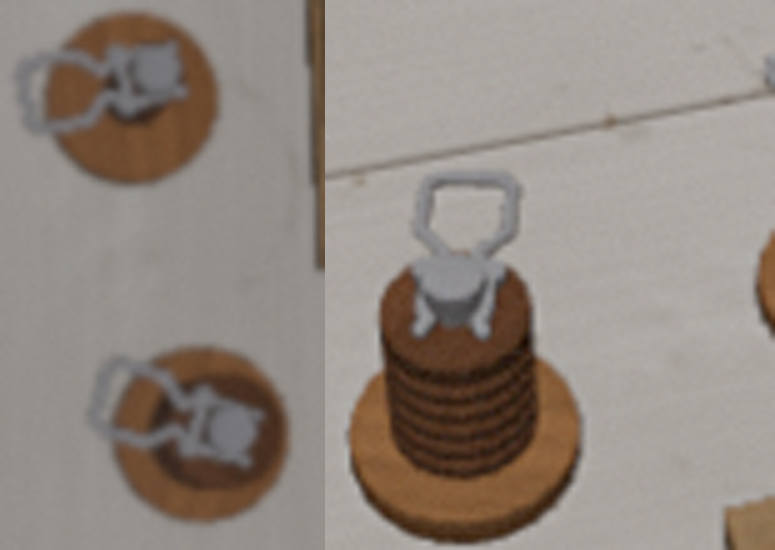

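The crop shows the thick roller's clip loop opening near (358,245) in the top image and the spindle head near (376.6,251). In the side image they are at about (258.6,282) and (256,295).

```bash
python3 - <<'E'
from h import *
a=shot('top');b=shot('side')
def tri(p,q):
    o1,d1=ray(a,*p);o2,d2=ray(b,*q)
    s=np.linalg.lstsq(np.c_[d1,-d2],o2-o1,rcond=None)[0];return o1+s[0]*d1,o2+s[1]*d2
print('tri head',tri((376.6,251),(256,295)));print('tri loop',tri((358,245.4),(258.6,282)))
H=onz(a,376.6,251,.086);L=onz(a,358,245.4,.0725);H2=onz(b,256,295,.086);L2=onz(b,258.6,282,.0725)
print('top',H,L,'side',H2,L2)
for h,l in((H,L),(H2,L2)):print(np.hypot(*(l-h)[:2]),np.degrees(np.arctan2(*(l-h)[1::-1])))
# small clip
H=onz(a,330+156/5,165+66/5,.086);L=onz(a,330+62/5,165+93/5,.0725);print('small',H,L)
# pick axis from dark shank in top
g=cv2.cvtColor(a['color'],cv2.COLOR_RGB2GRAY)
hsv=cv2.cvtColor(a['color'],cv2.COLOR_RGB2HSV)
P=[]
for u in range(234,260):
    w=np.clip(150-g[238:251,u].astype(float),0,None)-0
    w=np.clip(w-20,0,None)
    if w.sum()>0:P.append(onz(a,u,(w*np.arange(238,251)).sum()/w.sum(),.029)[:2])
P=np.array(P);f=np.polyfit(P[:,1],P[:,0],1);print('shank dx/dy',f, np.polyval(f,[.2065,.1586,.087]),P[:,1].min())
E
```

```text
tri head (array([ 0.50785795, -0.14952207,  0.08495117]), array([ 0.50883714, -0.14961897,  0.08498985]))
tri loop (array([ 0.51968471, -0.11399823,  0.07355236]), array([ 0.51973898, -0.11400386,  0.07355496]))
top [ 0.5078347  -0.14933836  0.086     ] [ 0.51971991 -0.11414405  0.0725    ] side [ 0.50870984 -0.15050213  0.086     ] [ 0.51989047 -0.11303133  0.0725    ]
0.03714697530141126 71.34004646792286
0.039103283470225195 73.38582600639087
small [ 0.65514332 -0.12132991  0.086     ] [ 0.6464089  -0.08450693  0.0725    ]
shank dx/dy [0.01703837 0.52302695] [0.52654537 0.52572923 0.52450929] 0.08901453683641523
```

```bash
python3 -m pendant '[[[2.2,-2.1,-0.3],-0.082],[[2.2,-2.1,-0.3],-0.082],[[2.2,-2.1,-0.3],-0.082],[[2.2,-2.1,-0.3],-0.082],[[2.2,-2.1,-0.3],-0.082],[[2.2,-2.1,-0.3],-0.082],[[2.2,-2.1,-0.3],-0.082],[[2.2,-2.1,-0.3],-0.082],[[2.2,-2.1,-0.3],-0.082],[[2.2,-2.1,-0.3],-0.082],[[2.2,-2.1,-0.3],-0.082],[[2.2,-2.1,-0.3],-0.082],[[2.2,-2.1,-0.3],-0.082],[[2.2,-2.1,-0.3],-0.082],[[2.2,-2.1,-0.3],-0.082],[[0,0,0],0],[[0,0,0],0]]' 0.7
python3 - <<'E'
from h import *
shot('wrist','w1.png');o=ctrl.get_obs();print(o['ee_pos'],o['eef_rot'],o['time_s'])
E
```

```text
time_s: 1.72
ee_pos: [0.5241, 0.1988, 0.1366]
eef_rot: [-3.141, 0.0, 1.55]
force: [0.0, 0.2, -0.2]
grip_width: 0.0659
grip_force: 0.0
[0.52349921 0.19964901 0.13688819] [-3.14096174e+00  3.12937362e-05  1.55193933e+00] 1.7667
```

View pics/w1.png

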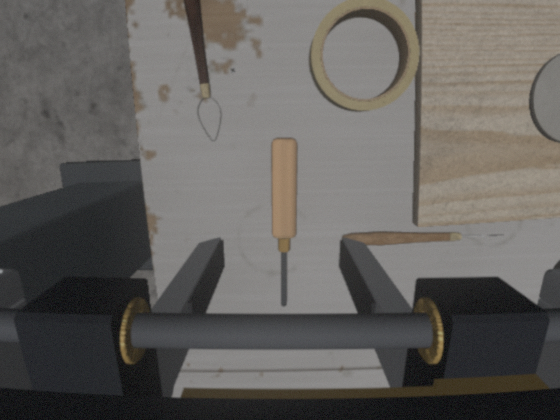

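The wrist view shows the handle at u 272–297, v 139–237, with the shank running down to (284,305), roughly between the fingers.

```bash
python3 - <<'E'
from h import *
c=shot('wrist');hsv=cv2.cvtColor(c['color'],cv2.COLOR_RGB2HSV)
m=cv2.inRange(hsv,(5,90,120),(25,255,255));m[:,:262]=0;m[:,308:]=0;m[:135]=0;m[240:]=0
for v in (150,180,210,228):
    x=np.where(m[v])[0];print(v,x.min(),x.max(),onz(c,x.min(),v,.03),onz(c,x.max()+1,v,.03))
y=np.where(m.any(1))[0];print(y.min(),y.max(),onz(c,284.5,y.min(),.032),onz(c,284.5,y.max(),.032),onz(c,284,303,.027))
print(ctrl.get_obs()['ee_pos'])
E
```

```text
Traceback (most recent call last):
ValueError: zero-size array to reduction operation minimum which has no identity
```

```bash
python3 - <<'E'
from h import *
c=shot('wrist');hsv=cv2.cvtColor(c['color'],cv2.COLOR_RGB2HSV)
print(hsv[190,284],hsv[190,250])
m=((hsv[:,:,1]>75)&(hsv[:,:,2]>90)).astype(np.uint8);m[:,:245]=0;m[:,322:]=0;m[:110]=0;m[260:]=0
n,l,s,ce=cv2.connectedComponentsWithStats(m);i=1+s[1:,4].argmax();m=l==i;print(s[i])
y=np.where(m.any(1))[0]
for v in np.linspace(y.min()+12,y.max()-25,4).astype(int):
    x=np.where(m[v])[0];print(v,x.min(),x.max(),onz(c,x.min(),v,.03).round(4),onz(c,x.max()+1,v,.03).round(4))
print(onz(c,284.5,y.min(),.032),onz(c,284.5,y.max(),.032),onz(c,284,303,.027))
print(ctrl.get_obs()['ee_pos'])
E
```

```text
[ 15  82 153] [  0   4 142]
[ 273  140   24  113 2311]
152 274 296 [0.517  0.2475 0.03  ] [0.5379 0.2471 0.03  ]
177 274 296 [0.5164 0.2246 0.03  ] [0.5377 0.2242 0.03  ]
202 274 295 [0.5158 0.2009 0.03  ] [0.5365 0.2005 0.03  ]
227 274 295 [0.5152 0.1764 0.03  ] [0.5363 0.1759 0.03  ]
[0.52668166 0.2581222  0.032     ] [0.52484157 0.15139632 0.032     ] [0.52337768 0.09321228 0.027     ]
[0.52310723 0.20047184 0.13727518]
```

```bash
python3 -m pendant '[[[0.3,-0.7,-2],0],[[0,0,-3],0],[[0,0,-3],0],[[0,0,-2.5],0],[[0,0,-1.5],0],[[0,0,-1.1],0],[[0,0,0],0],[[0,0,0],0],[[0,0,0],0]]' 0.7
python3 -m pendant '[[[0,0,0],0],[[0,0,0],0],[[0,0,0],0],[[0,0,0],0],[[0,0,0],0],[[0,0,0],0],[[0,0,0],0],[[0,0,0],0]]' 0 50
python3 -m pendant '[[[0,0,1],0],[[0,0,2],0],[[0,0,3],0],[[0,0,3],0],[[0,0,3],0],[[0,0,1],0],[[0,0,0],0],[[0,0,0],0]]'
```

```text
time_s: 2.62
ee_pos: [0.5272, 0.1933, 0.0075]
eef_rot: [3.14, -0.001, 1.552]
force: [-0.3, 1.2, 0.7]
grip_width: 0.0658
grip_force: 0.0
time_s: 3.28
ee_pos: [0.5266, 0.1928, 0.0062]
eef_rot: [-3.142, 0.0, 1.552]
force: [-0.1, -0.1, 1.4]
grip_width: 0.0224
grip_force: 50.0
time_s: 3.95
ee_pos: [0.5263, 0.1926, 0.1354]
eef_rot: [-3.141, 0.0, 1.552]
force: [-0.5, -0.4, -2.0]
grip_width: 0.0225
grip_force: 50.0
```

```bash
python3 -m pendant '[[[0.2,-1,0],-0.02],[[0.3,-2.1,0],-0.034],[[0.3,-2.5,0],-0.036],[[0.3,-2.5,0],-0.036],[[0.3,-2.5,0],-0.036],[[0.3,-2.5,0],-0.036],[[0.3,-2.5,0],-0.036],[[0.3,-2.5,-1],-0.034],[[0.35,-2,-1],-0.02],[[0,0,-0.5],0],[[0,0,0],0],[[0,0,0],0],[[0,0,0],0],[[0,0,0],0]]'
python3 - <<'E'
from h import *
a=shot('top');b=shot('side')
cv2.imwrite('pics/c3.png',np.hstack([cv2.resize(a['color'][205:275,310:390],None,fx=5,fy=5,interpolation=2),cv2.resize(b['color'][240:310,220:300],None,fx=5,fy=5,interpolation=2)])[:,:,::-1])
o=ctrl.get_obs();t=o['ee_pos'];print(t,o['eef_rot'])
y=o['eef_rot'][2]-1.552-np.radians(91.1);tip=t+np.array([np.cos(y)*.108,np.sin(y)*.108,-.005])
for p in (tip,[.5203,-.1118,.0725]):print(p,[np.round(proj(c,np.array(p)),1) for c in(a,b)])
E
```

```text
time_s: 5.12
ee_pos: [0.5532, -0.0075, 0.1113]
eef_rot: [3.141, -0.0, 1.265]
force: [0.1, 0.2, -1.7]
grip_width: 0.0225
grip_force: 50.0
[ 0.55322784 -0.00765173  0.1114483 ] [ 3.14114412e+00 -1.38809373e-04  1.26472543e+00]
[ 0.52064445 -0.11061931  0.1064483 ] [array([358.6, 244.3]), array([257.7, 265.8])]
[0.5203, -0.1118, 0.0725] [array([356.8, 245.1]), array([258.7, 281.4])]
```

View pics/c3.png

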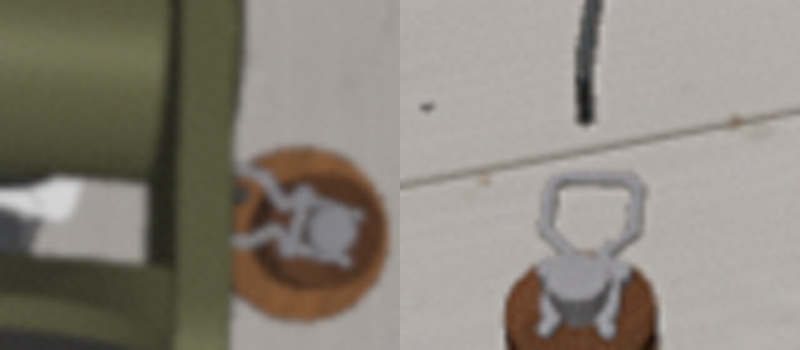

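The side crop shows the prong tip at about (257,264.4) and the loop centre at (258.6,281.6). The top view glimpses the tip near (357.6,243.4). That matches the prediction within 2 mm, so I'll descend with a small correction and watch the force.

```bash
python3 -m pendant '[[[-0.15,-0.2,-0.5],0],[[0,0,-1],0],[[0,0,-1],0],[[0,0,-1],0],[[0,0,-0.8],0],[[0,0,-0.5],0],[[0,0,0],0],[[0,0,0],0],[[0,0,0],0]]'
python3 - <<'E'
from h import *
b=shot('side')
cv2.imwrite('pics/c4.png',cv2.resize(b['color'][210:350,200:320],None,fx=4,fy=4,interpolation=2)[:,:,::-1])
E
```

```text
time_s: 5.97
ee_pos: [0.5519, -0.0103, 0.0635]
eef_rot: [3.141, -0.0, 1.264]
force: [0.0, -0.7, -1.6]
grip_width: 0.0225
grip_force: 50.0
```

View pics/c4.png

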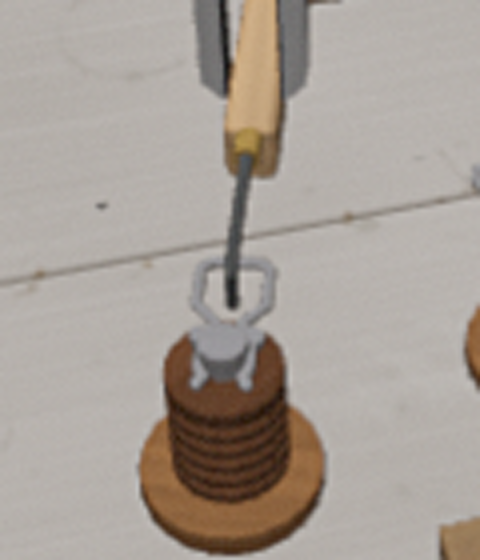

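The prong is down inside the loop at crop (232,300), and no contact force shows. Next I pull along the clip's +x.

```bash
python3 -m pendant '[[[0.12,0.38,0],0],[[0.12,0.38,0],0],[[0.12,0.38,0],0],[[0.12,0.38,0],0],[[0.12,0.38,0],0],[[0.12,0.38,0],0]]'
python3 -m pendant '[[[0.12,0.38,0],0],[[0.12,0.38,0],0],[[0.12,0.38,0],0],[[0.12,0.38,0],0],[[0.12,0.38,0],0],[[0.12,0.38,0],0],[[0.12,0.38,0],0],[[0.12,0.38,0],0],[[0.12,0.38,0],0],[[0.12,0.38,0],0],[[0,0,0],0],[[0,0,0],0]]'
python3 - <<'E'
from h import *
b=shot('side')
cv2.imwrite('pics/c5.png',cv2.resize(b['color'][170:350,190:380],None,fx=3,fy=3,interpolation=2)[:,:,::-1])
E
```

```text
time_s: 6.52
ee_pos: [0.559, 0.0132, 0.0632]
eef_rot: [3.141, -0.0, 1.264]
force: [-0.1, -0.4, -0.8]
grip_width: 0.0223
grip_force: 50.0
time_s: 7.52
ee_pos: [0.5709, 0.0508, 0.0631]
eef_rot: [-3.142, 0.0, 1.264]
force: [-0.1, -0.2, -1.4]
grip_width: 0.0225
grip_force: 50.0
```

View pics/c5.png

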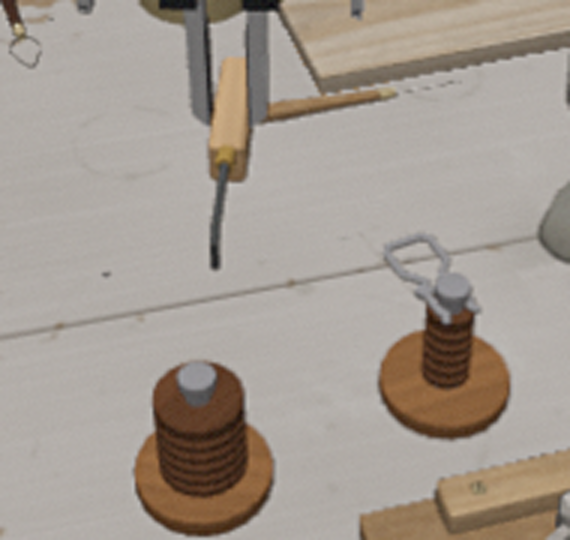

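The clip is off the thick roller's spindle (crop 197,380) and the thin roller's clip is still in place. The removed clip isn't visible here, so I'll find where it landed before laying the pick down.

```bash
python3 - <<'E'
from h import *
a=shot('top');b=shot('side');w=shot('wrist')
f=lambda x:cv2.resize(x['color'],(400,300),interpolation=cv2.INTER_AREA)
cv2.imwrite('pics/c6.png',np.vstack([np.hstack([f(a),f(b)]),np.hstack([f(w),cv2.resize(a['color'][200:290,300:420],(400,300))])])[:,:,::-1])
E
```

```text
(no output)
```

View pics/c6.png

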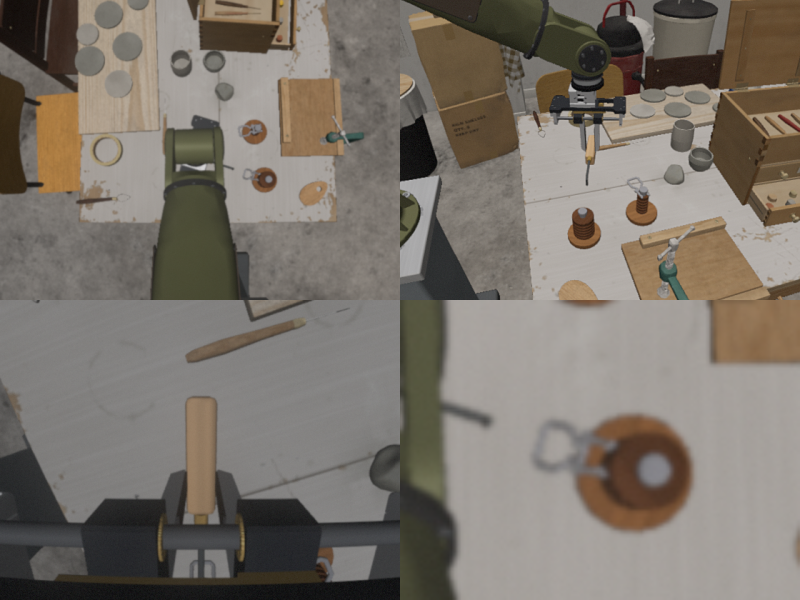

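The clip lies at the foot of the thick roller (bottom-right panel, about 555,445), off its spindle. Now I'll lay the pick down in the free space.

```bash
python3 -m pendant '[[[-1,1,0],0],[[-1.5,1.5,-0.5],0],[[-1.5,1.5,-1],0],[[0,0,-1.5],0],[[0,0,-1.3],0],[[0,0,-0.6],0],[[0,0,-0.3],0],[[0,0,-0.3],0],[[0,0,-0.15],0],[[0,0,0],0],[[0,0,0],0],[[0,0,0],0]]'
```

```text
time_s: 8.72
ee_pos: [0.5311, 0.0905, 0.0071]
eef_rot: [3.141, -0.0, 1.264]
force: [0.8, 0.3, -1.7]
grip_width: 0.0225
grip_force: 50.0
```

```bash
python3 -m pendant '[[[0,0,-0.1],0],[[0,0,0],0],[[0,0,0],0]]'
python3 -m pendant '[[[0,0,0],0],[[0,0,0],0],[[0,0,0],0],[[0,0,0],0],[[0,0,0],0],[[0,0,0],0],[[0,0,0],0]]' 0.45
python3 -m pendant '[[[0,0,1],0],[[0,0,2],0],[[0,0,3],0],[[0,0,3],0],[[0,0,3],0],[[0,0,2],0],[[-2,1,0],0],[[-3,2,0],0],[[-3,3,0],0],[[-2,3,0],0],[[0,3,0],0],[[0,3,0],0],[[0,2,0],0],[[0,0,0],0],[[0,0,0],0],[[0,0,0],0],[[0,0,0],0]]'
python3 - <<'E'
from h import *
a=shot('top');b=shot('side')
cv2.imwrite('pics/c7.png',np.hstack([cv2.resize(a['color'][150:300,190:400],(420,300)),cv2.resize(b['color'][140:360,150:400],(341,300))])[:,:,::-1])
E
```

```text
time_s: 8.97
ee_pos: [0.5311, 0.0906, 0.0061]
eef_rot: [3.141, -0.0, 1.264]
force: [-0.8, -1.6, 4.3]
grip_width: 0.0225
grip_force: 50.0
time_s: 9.55
ee_pos: [0.5308, 0.0906, 0.0056]
eef_rot: [-3.142, 0.0, 1.264]
force: [1.1, 1.0, -0.3]
grip_width: 0.0422
grip_force: 0.0
time_s: 10.97
ee_pos: [0.4315, 0.2592, 0.1459]
eef_rot: [3.141, -0.0, 1.263]
force: [0.5, -0.2, 0.5]
grip_width: 0.0421
grip_force: 0.0
```

View pics/c7.png

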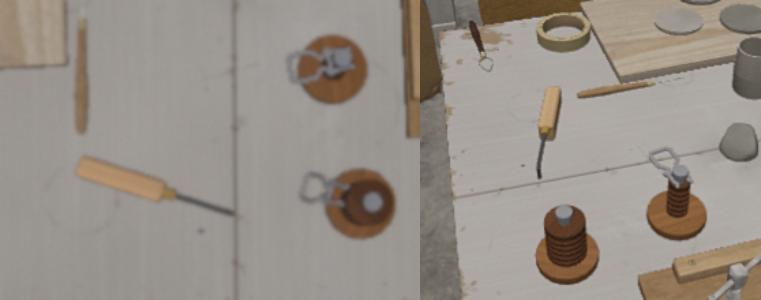

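The pick lies flat and released, with its handle at crop (122,180). The thick roller's clip is off and the thin one's is in place, so I'm handing in.

```bash
python3 -c "
from station import ctrl
print(ctrl.hand_in())"
```

```text
the job is handed in; nothing more can be done
None
```

The thicker roller's clip was pulled off its spindle with the pick, the thinner roller's clip is still in place, the pick is lying flat and released, and the job is handed in at about 11 s.

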